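Grade a mixed rock sample on the tilting sieve

ROBOT

A 7-joint arm with a two-finger parallel gripper is mounted at the origin on a cart in front of the work surface, level with it; the furniture and walls round the work are solid. World frame = base frame: x ahead of the robot, y to its left, z up, the work surface at z = 0. Lengths are in m, angles in rad, forces in N, time in s.
With the tool pointing down it reaches from about 0.4 to 0.875 m from the base axis. Payload 19.3 kg.
Tool frame: the origin (TCP) lies on the centre line of the jaws, within the pads' length; the fingertips stand 8 mm ahead of it and the grasp point (between the pads) lies 11 mm behind it (bot.tip_extent is the distance from the TCP to the fingertips, in m); x points along the fingers, y is the direction in which the jaws open and shut, and the axes are right-handed (so a half turn about x gives the same grasp; the last joint's range is limited). The gripper opens to 85 mm and grips with 20 to 120 N. Pads are 22 mm wide; open, the fingers measure 114 mm over their backs; the gripper's body (76 mm by 85 mm) begins 54 mm behind the grasp point. The pads swing forward as they close: fully open they stand 13 mm farther back than shut.
Start: joints at [-1.194, 0.521, -0.036, 1.599, 0.021, 1.021, -0.113], TCP at [0.27, 0.564, 0.239] pointing down, gripper open.
Joint ranges: [-2.91, 2.91], [-0.3, 2.13], [-1.5, 1.42], [0.17, 2.43], [-1.26, 4.41], [0.16, 1.93], [-2.52, 2.52]. Speed limits (rad/s): [1.89, 1.89, 2.39, 2.39, 3.01, 3.01, 3.01].

INTERFACE

Orientations are given as [roll, pitch, yaw] about the fixed x, y, z axes, in that order (R = Rz(yaw) Ry(pitch) Rx(roll)).
In Python, from workcell import sensors, imaging, order, bot gives the robot as it stands.
- The arm moves only by the tool arm_command, never from a script. Its argument "commands" is a list of rows, each an object of numbers: "dx", "dy", "dz": the shift along the tool's x, y, z in cm; "twist": the turn about the tool's x in rad. A call has 1 to 12 rows; each row is the pose to reach, as a shift and turn from the pose measured when the call began, along the tool's axes at that moment; what a row does not reach only later rows make up. A row lasts 1/12 s, in which the tool goes at most 41.7 mm and 7.16 degrees, less where a joint would pass 70% of its speed; a pose out of reach is approached as far as the arm can. A call with a gripper value outside its range is refused whole. "grip" is the closure, from -1 (fully open) to 1 (shut), set as the call begins (left out, the last holds). The fingers move at their own pace and stop on an object; "squeeze" is the grip in N (left out, the last holds). Time passes only in rows, so rows that repeat a pose let the fingers close. It gives the time, the measured TCP pose, the force and the opening at its end, in the units of the state.
- sensors.observe(): the state, without advancing time (a new reading comes with each control period).
- imaging.grab_frame(name): name is "side" or "top" or "wrist"; returns the picture (384x512x3 uint8, red, green, blue); there is no depth.
- imaging.camera_info(name): a dict with "fx", "fy", "cx", "cy" (pixels), "origin" and "attitude" of the camera in the world. Camera axes: x right, y down, z forward; pixel columns grow to the right and rows downward; lengths in m; the calibration is good to about 2 mm. A picture is of the moment at which its call begins: read the wrist's pose just before it. camera_info takes no time and is no camera call; for the wrist camera it gives the pose at the moment of the call.
- order.job_done(): hands the job in, once; it reports no verdict.
The state is a dict: "clock": time; "qpos": joint angles; "qd": joint speeds; "joint_efforts": joint torques, N m; "position": TCP position; "tool_rot": TCP orientation; "force": force on the tool from outside, world axes, zero at the start; "moment": the same for the moment, N m; "grip_width": finger opening in m.
Only numpy, scipy, OpenCV 4.12 (cv2) and the standard library are available. Lean on these libraries where they do the work, as an engineer would, in place of code of your own. Each camera call takes 0.05 s, during which the arm holds its last target.

TASK

Grade the four rocks on the tilting bar sieve with its red-handled lever: tilt the slotted end down (rocking it if a rock is caught) until the three small rocks have dropped between the bars into the white tray and only the large purple amethyst is left on the sieve, then tip the sieve the other way so that the amethyst slides off the open end into the blue tray. Finish with the sieve level again and the lever released. Move the rocks only by tilting, never with the fingers, and leave the trays and the other things on the table where they are.

Things in the scene. Friction and masses are not known exactly. Their poses are not given: they have to be found in the camera images.
- stand: fixed grey steel bench stand: base plate 216 x 262 mm, an A-frame on either side of the sieve. Origin: on the table under the middle of the axle; z up, +x away from the lever (roughly away from the robot), +y to the slotted end (the robot's left). Never moves in a run; place and yaw differ from start to start
- sieve (a joint): tilt of the sieve, rad: 0 = level, as at the start; positive = slotted end (stand +y) down, grip towards stand +y; negative = open end down, grip towards stand -y. Stops at +0.80 and -1.05. Stiff: 3 to 11 N at the grip turn it; it stays where left. Rocks slide from about 0.45 to 0.65 rad on, either way; one caught on the bars or by the amethyst comes free by rocking from near level to the stop
- axle (a point): point on the axle's line straight below the grip's middle when level (level with it along the stand's x): 175 mm above the table, 142 mm from the stand's centre towards stand -x. Its axes are the stand's
- grip (a point): middle of the red round grip of the tilt lever, 16 mm thick, 55 mm long, lying along the stand's x and pointing at the robot; its inner end is on a 9 mm steel rod. 125 mm from the axle point, straight above it when level (300 mm over the table), moving on that radius in the stand's y-z plane. Pinched from above with the fingers closing along the stand's y, it turns between them
- bars (a point): centre of the slotted half's upper side. The sieve is an aluminium trough, 140 mm wide inside, side walls 46 mm high; its +y half (127 mm long) is three 6 mm steel bars along y, leaving four slots 30.5 mm wide, with a 46 mm end wall; the floor sheet folds down under the bars' near ends. Axes turn with the sieve: y along the trough to the end wall, z up out of it
- lip (a point): middle of the open edge of the sieve's solid loading sheet (135 mm long, no end wall), 135 mm from the axle towards stand -y; there the rocks leave when it is tipped. Axes turn with the sieve
- white_tray: loose white plastic tray under the bars, standing on the stand's base plate, 168 x 245 x 40 mm outside, 3 mm walls, long side along the stand's y. Origin: centre of its underside, z up. Catches the small rocks
- blue_tray: loose blue plastic tray on the table beside the stand, below the open end of the sieve, 185 x 210 x 50 mm outside, 3 mm walls. Origin: centre of its underside, z up. Takes the large rock
- amethyst: the one large rock, a purple amethyst lump with a pale grey foot, 58 x 80 x 42 mm, 0.2 to 0.4 kg: too big for the slots in any position. Origin: centre of its underside as it lay at the start; turns with the rock
- jasper: small rock, red-brown jasper, 26 x 30 x 18 mm, fits through the slots. Origin as for amethyst
- azurite: small rock, bright blue azurite, 26 x 32 x 18 mm, fits through the slots. Origin as for amethyst
- sodalite: small rock, dark blue sodalite, 25 x 30 x 25 mm, fits through the slots. Origin as for amethyst
- lens: bystander: hand lens with black handle, 148 mm long, lying at the front right
- limonite: bystander: yellow-brown limonite, 40 x 56 x 26 mm, on the table at the left, not part of the sample
- dish_5: bystander: glass dish, 89 mm wide, 16 mm high, at the left
- galena_rock: bystander: grey galena, 30 x 36 x 21 mm, lying in the glass dish
- torch_blue: bystander: black torch with blue ring, 104 mm long, 32 mm thick, lying at the front left
- tape_yellow: bystander: roll of yellow tape, 52 mm wide, 28 mm high, at the right
- glasses_yellow: bystander: yellow safety glasses, 126 mm wide, at the back left

How it is judged:
On the way, in this order (a step that is already met when the one before it is completed fails the run):
1. all three small rocks lie in the white tray while the amethyst is still on the sieve (x of jasper in the frame of white_tray between -0.083 and 0.083 m and y of jasper in the frame of white_tray between -0.122 and 0.122 m and z of jasper in the frame of white_tray between -0.005 and 0.05 m and x of azurite in the frame of white_tray between -0.083 and 0.083 m and y of azurite in the frame of white_tray between -0.122 and 0.122 m and z of azurite in the frame of white_tray between -0.005 and 0.05 m and x of sodalite in the frame of white_tray between -0.083 and 0.083 m and y of sodalite in the frame of white_tray between -0.122 and 0.122 m and z of sodalite in the frame of white_tray between -0.005 and 0.05 m and z of amethyst in the frame of bars between -0.025 and 0.1 m and y of amethyst in the frame of lip above 0 m and y of amethyst in the frame of bars below 0.075 m), for 0.3 s.
2. the amethyst lies in the blue tray and the small rocks in the white one (x of jasper in the frame of white_tray between -0.083 and 0.083 m and y of jasper in the frame of white_tray between -0.122 and 0.122 m and z of jasper in the frame of white_tray between -0.005 and 0.05 m and x of azurite in the frame of white_tray between -0.083 and 0.083 m and y of azurite in the frame of white_tray between -0.122 and 0.122 m and z of azurite in the frame of white_tray between -0.005 and 0.05 m and x of sodalite in the frame of white_tray between -0.083 and 0.083 m and y of sodalite in the frame of white_tray between -0.122 and 0.122 m and z of sodalite in the frame of white_tray between -0.005 and 0.05 m and x of amethyst in the frame of blue_tray between -0.091 and 0.091 m and y of amethyst in the frame of blue_tray between -0.104 and 0.104 m and z of amethyst in the frame of blue_tray between -0.005 and 0.08 m), for 0.3 s.
At the end, for the whole second after the job is handed in: Jasper, azurite and sodalite lie at rest in the white tray, the amethyst lies at rest in the blue tray, and the sieve stands level within 0.15 rad (about 9 degrees), lever released (all of step 2 and value of joint sieve between -0.15 and 0.15 rad and linear speed of each of jasper, azurite, sodalite, amethyst below 0.03 m/s); the robot touches nothing.
It fails at once if a bystander is moved by more than 30 mm (distance of any of lens, limonite, dish_5, galena_rock, torch_blue, tape_yellow, glasses_yellow from where it was at the start of the episode above 0.03 m).
It fails at once if a tray is shifted by more than 25 mm (distance of any of white_tray, blue_tray from where it was at the start of the episode above 0.025 m).
It fails at once if the fingers handle a rock (contact force between the fingers and jasper above 0.3 N or contact force between the fingers and azurite above 0.3 N or contact force between the fingers and sodalite above 0.3 N or contact force between the fingers and amethyst above 0.3 N).
It also fails if it takes over 64 s, if anything falls off the work surface, if the arm or the gripper's body presses on something with over 40 N, if the wrist force passes 120 N, or if a joint passes its speed limit or range.

## Working session

There is one attempt and no reset: what is moved stays moved. The work goes in short steps, Python scripts to look and compute and a tool call to move; the robot and the scene stay as the last step left them, time stands still between calls to the robot, and variables do not carry over. Pictures are saved under pics/ and viewed, and the job is handed in when it is done.

Besides the shell and the picture viewer there is one more tool, called as name(argument=value, ...), one argument or row to a line, values as JSON. arm_command: Moves the arm, as the interface text tells. Its arguments: {"type":"object","properties":{"commands":{"type":"array"},"grip":{"type":"number"},"squeeze":{"type":"number"}},"required":["commands"]}

```bash
mkdir -p pics; ls; python3 - <<'E'
from workcell import sensors, imaging, order, bot
import cv2
s=sensors.observe()
for k,v in s.items(): print(k,v)
for n in ["side","top","wrist"]:
    print(n,imaging.camera_info(n))
for n in ["side","top"]:
    cv2.imwrite(f"pics/{n}0.png",imaging.grab_frame(n)[:,:,::-1])
E
```

```text
pics
clock 0.0
qpos [-1.1942221   0.5220187  -0.036311    1.60000756  0.02119359  1.02110419
 -0.11282586]
qd [ 0.00055704  0.00051033  0.00087062 -0.00124121  0.00020716  0.0007888
 -0.00024795]
joint_efforts [-4.88250771e-04 -9.27082372e+01  1.97931916e+00 -3.69944036e+01
  1.77846104e-02  8.06963450e-03  1.43986864e-05]
position [0.26993306 0.56333386 0.23872315]
tool_rot [-1.49655368  1.56964329 -1.94338133]
force [-0.0746218   0.23306217 -0.74512645]
moment [ 0.0067804   0.01938529 -0.03786588]
grip_width 0.08518887249516548
side {'fx': 469.88286044423324, 'fy': 469.88286044423324, 'cx': 252.07297284217145, 'cy': 186.79189599266235, 'origin': array([0.35838866, 1.3953325 , 1.23824216]), 'attitude': array([-2.18806936, -0.02203993, -2.99970368])}
top {'fx': 448.4890813887484, 'fy': 448.4890813887484, 'cx': 250.94750269257312, 'cy': 198.9059820142356, 'origin': array([ 0.33017312, -0.06570916,  1.62313507]), 'attitude': array([-3.00555116, -0.01840561, -1.54186768])}
wrist {'fx': 302.980619438932, 'fy': 302.980619438932, 'cx': 257.24261366111114, 'cy': 187.63977376353068, 'origin': array([0.19987025, 0.59822263, 0.37503042]), 'attitude': array([2.83491157e+00, 6.69127853e-04, 1.12359769e+00])}
```

View pics/side0.png

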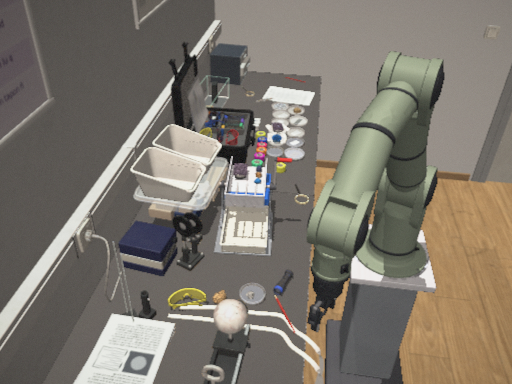

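View pics/top0.png

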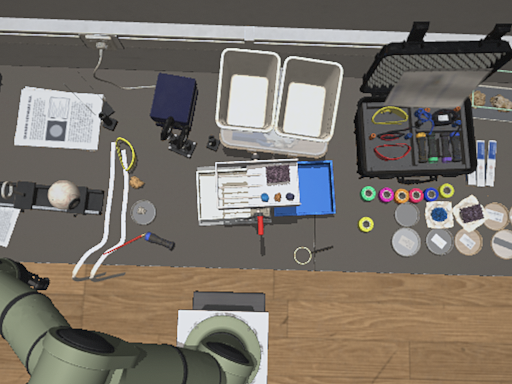

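```bash
python3 - <<'E'
import cv2
a=cv2.imread("pics/top0.png")[145:260,180:350]
cv2.imwrite("pics/topc.png",cv2.resize(a,None,fx=4.6,fy=4.6,interpolation=cv2.INTER_CUBIC))
a=cv2.imread("pics/side0.png")[150:260,200:320]
cv2.imwrite("pics/sidec.png",cv2.resize(a,None,fx=5,fy=5,interpolation=cv2.INTER_CUBIC))
E
```

```text
(no output)
```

View pics/topc.png

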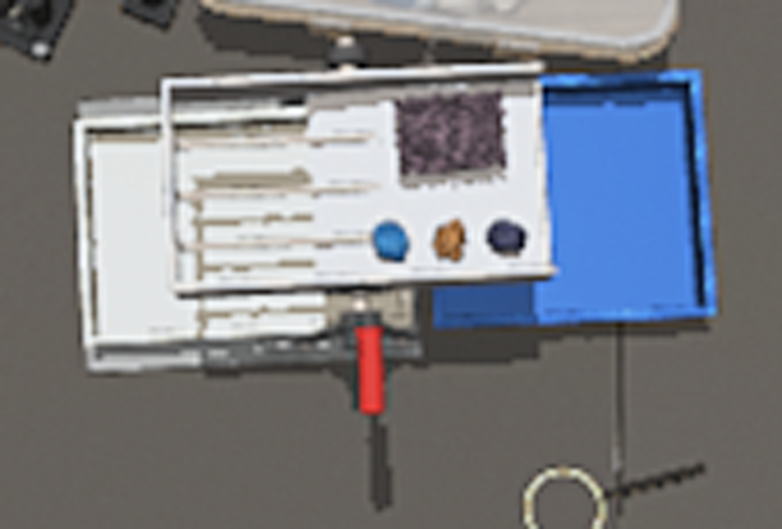

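View pics/sidec.png

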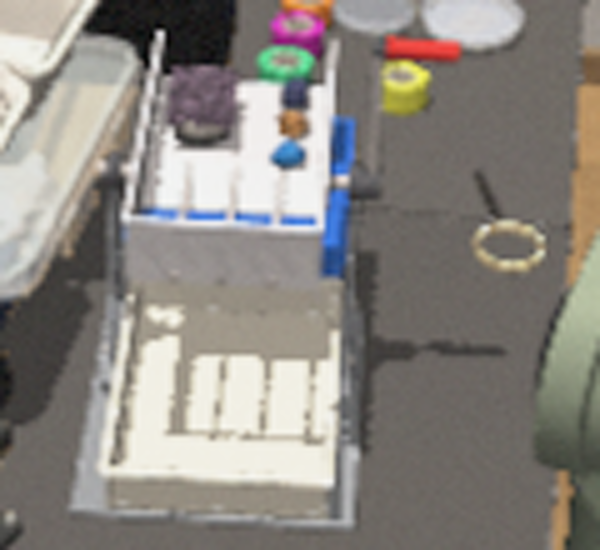

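```bash
cat > h.py <<'E'
import numpy as np
from scipy.spatial.transform import Rotation as R
from workcell import sensors, imaging, order, bot
def ray(n,px,z,ci=None):
    c=ci or imaging.camera_info(n)
    M=R.from_euler('xyz',c['attitude']).as_matrix()
    d=M@np.array([(px[0]-c['cx'])/c['fx'],(px[1]-c['cy'])/c['fy'],1])
    o=c['origin']; return o+d*(z-o[2])/d[2]
def proj(n,p,ci=None):
    c=ci or imaging.camera_info(n)
    M=R.from_euler('xyz',c['attitude']).as_matrix()
    q=M.T@(np.array(p)-c['origin']); return c['cx']+c['fx']*q[0]/q[2],c['cy']+c['fy']*q[1]/q[2]
E
python3 - <<'E'
from h import *
np.set_printoptions(precision=4,suppress=True)
f=lambda x,y:(180+x/4.6-.4,145+y/4.6-.4)
i=ray("top",f(369,326),.3);o=ray("top",f(371,412),.3);print("grip",i,o,(i+o)/2,np.linalg.norm(i-o))
print(proj("side",(i+o)/2), proj("side",i),proj("side",o))
for z in (.2,.22,.24):
    P=[ray("top",f(*p),z) for p in [(164,80),(176,292),(552,274),(541,68)]]
    print(z,P, [np.linalg.norm(P[k]-P[(k+1)%4]) for k in range(4)])
    for a,b in ((3,0),(2,1)):
        d=P[b]-P[a]; print(np.arctan2(-d[0],d[1]))
E
```

```text
grip [ 0.4632 -0.1125  0.3   ] [ 0.408  -0.1153  0.3   ] [ 0.4356 -0.1139  0.3   ] 0.05535166126626461
(np.float64(282.9080186040763), np.float64(159.28455978921508)) (np.float64(275.5790848096295), np.float64(158.7883362462164)) (np.float64(290.25129852373425), np.float64(159.781754672013))
0.2 [array([0.6425, 0.0327, 0.2   ]), array([0.4929, 0.0184, 0.2   ]), array([ 0.5136, -0.2426,  0.2   ]), array([ 0.66  , -0.2328,  0.2   ])] [np.float64(0.15036735787346622), np.float64(0.2618358944148217), np.float64(0.14670277979688626), np.float64(0.2659867745812113)]
0.06554013117697044
0.0792878311279938
0.22 [array([0.6382, 0.0313, 0.22  ]), array([0.4906, 0.0172, 0.22  ]), array([ 0.511 , -0.2401,  0.22  ]), array([ 0.6553, -0.2304,  0.22  ])] [np.float64(0.14825417324780005), np.float64(0.2581561889631204), np.float64(0.14464109524517568), np.float64(0.2622487348189612)]
0.06554013117697112
0.07928783112799419
0.24 [array([0.6338, 0.0299, 0.24  ]), array([0.4883, 0.016 , 0.24  ]), array([ 0.5084, -0.2376,  0.24  ]), array([ 0.6507, -0.2281,  0.24  ])] [np.float64(0.1461409886221341), np.float64(0.2544764835114191), np.float64(0.14257941069346525), np.float64(0.25851069505671104)]
0.06554013117697054
0.07928783112799372
```

```bash
cat >> h.py <<'E'
YAW=.07
G=np.array([.435,-.114,.300])
def to(wps,yaw=YAW):
    s=sensors.observe(); p=s['position']; M=R.from_euler('xyz',s['tool_rot']).as_matrix()
    print('clk',round(s['clock'],2),'pos',p.round(4),'F',s['force'].round(1),'w',round(s['grip_width'],4),'toolx',M[:,0].round(3),'tooly',M[:,1].round(3))
    best=None
    for sg in (1,-1):
        t=sg*np.array([-np.sin(yaw),np.cos(yaw),0]); v=M.T@t; a=np.arctan2(v[2],v[1])
        if best is None or abs(a)<abs(best): best=a
    for w in wps: print('wp',np.round(w,3),'-> dxyz cm',(M.T@(np.array(w)-p)*100).round(2),'twist',round(best,3))
def grip(th,out=.005,yaw=YAW,dz=-.011):
    ex=np.array([np.cos(yaw),np.sin(yaw),0]);ey=np.array([-np.sin(yaw),np.cos(yaw),0])
    return G-np.array([0,0,.125])-ex*out+ey*.125*np.sin(th)+np.array([0,0,.125*np.cos(th)+dz])
E
python3 - <<'E'
from h import *
to([(.35,.45,.40),(.42,.25,.42),(.43,.0,.42),grip(0)+[0,0,.1]])
E
```

```text
clk 0.1 pos [0.27   0.5634 0.2388] F [-0.   1.   0.4] w 0.0853 toolx [-0.    -0.001 -1.   ] tooly [ 0.432  0.902 -0.001]
wp [0.35 0.45 0.4 ] -> dxyz cm [-16.11  -6.78  12.12] twist -0.517
wp [0.42 0.25 0.42] -> dxyz cm [-18.1  -21.79  27.07] twist -0.517
wp [0.43 0.   0.42] -> dxyz cm [-18.07 -43.91  38.78] twist -0.517
wp [ 0.43  -0.114  0.389] -> dxyz cm [-14.96 -54.22  43.72] twist -0.517
```

arm_command(
  commands=[
    {"dx": -16,"dy": -7,"dz": 12,"twist": 0},
    {"dx": -16,"dy": -7,"dz": 12,"twist": 0},
    {"dx": -16,"dy": -7,"dz": 12,"twist": -0.1},
    {"dx": -16,"dy": -7,"dz": 12,"twist": -0.2},
    {"dx": -18,"dy": -22,"dz": 27,"twist": -0.3},
    {"dx": -18,"dy": -22,"dz": 27,"twist": -0.4},
    {"dx": -18,"dy": -22,"dz": 27,"twist": -0.517},
    {"dx": -18,"dy": -22,"dz": 27,"twist": -0.517},
    {"dx": -18,"dy": -22,"dz": 27,"twist": -0.517},
    {"dx": -18,"dy": -44,"dz": 39,"twist": -0.517},
    {"dx": -18,"dy": -44,"dz": 39,"twist": -0.517},
    {"dx": -18,"dy": -44,"dz": 39,"twist": -0.517},
  ],
  grip=-1,
  squeeze=40,
)

```text
clock: 1.1
position: [0.4158, 0.159, 0.4141]
tool_rot: [-2.165, 1.57, -2.095]
force: [0.4, 0.5, 0.3]
grip_width: 0.0857
```

```bash
python3 - <<'E'
from h import *
to([(.43,.0,.42),grip(0)+[0,0,.1]])
print(sensors.observe()['qpos'])
E
```

```text
clk 1.1 pos [0.4158 0.159  0.4141] F [0.4 0.5 0.3] w 0.0857 toolx [-0.    -0.001 -1.   ] tooly [-0.07   0.998 -0.001]
wp [0.43 0.   0.42] -> dxyz cm [ -0.58 -15.96   0.31] twist 0.0
wp [ 0.43  -0.114  0.389] -> dxyz cm [  2.53 -27.36  -0.49] twist 0.0
[-0.57466538  0.06693121  0.08122211  1.78117447 -0.00516161  1.29445675
  1.14858902]
```

arm_command(
  commands=[
    {"dx": -0.6,"dy": -16,"dz": 0.3},
    {"dx": -0.6,"dy": -16,"dz": 0.3},
    {"dx": -0.6,"dy": -16,"dz": 0.3},
    {"dx": 2.5,"dy": -27.4,"dz": -0.5},
    {"dx": 2.5,"dy": -27.4,"dz": -0.5},
    {"dx": 2.5,"dy": -27.4,"dz": -0.5},
    {"dx": 2.5,"dy": -27.4,"dz": -0.5},
    {"dx": 2.5,"dy": -27.4,"dz": -0.5},
    {"dx": 2.5,"dy": -27.4,"dz": -0.5},
    {"dx": 2.5,"dy": -27.4,"dz": -0.5},
  ],
)

```text
validation failed for argument at $.co...
```

```bash
python3 - <<'E'
from h import *
import cv2
to([grip(0)+[0,0,.1],grip(0)])
print(sensors.observe()['qpos'])
ci=imaging.camera_info("wrist")
im=imaging.grab_frame("wrist")[:,:,::-1].copy()
cv2.imwrite("pics/w1.png",im)
e=np.array([np.cos(YAW),np.sin(YAW),0])
for k in(-.0275,0,.0275): print(proj("wrist",G+[.001,0,0]+e*k,ci))
E
```

```text
clk 1.1 pos [0.4158 0.159  0.4141] F [0.4 0.5 0.3] w 0.0857 toolx [-0.    -0.001 -1.   ] tooly [-0.07   0.998 -0.001]
wp [ 0.43  -0.114  0.389] -> dxyz cm [  2.53 -27.36  -0.49] twist 0.0
wp [ 0.43  -0.114  0.289] -> dxyz cm [ 12.53 -27.36  -0.48] twist 0.0
[-0.57466538  0.06693121  0.08122211  1.78117447 -0.00516161  1.29445675
  1.14858902]
(np.float64(-70.73065103951626), np.float64(155.90376664365886))
(np.float64(-60.353695667939064), np.float64(187.17385754542195))
(np.float64(-50.61252839128099), np.float64(216.52805396653264))
```

View pics/w1.png

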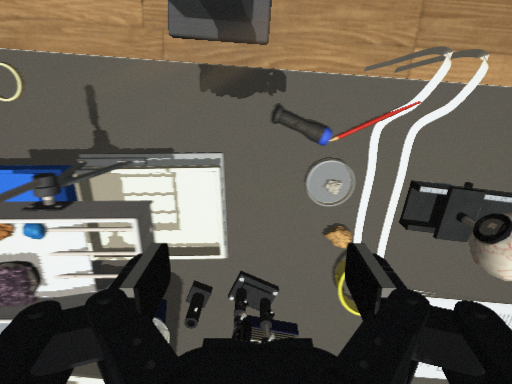

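The command was refused because it left out twist, so the arm did not move. This wrist view from the old pose shows the white tray at about (155,205) and the sieve at the left; the grip is out of view.

arm_command(
  commands=[
    {"dx": -0.6,"dy": -16,"dz": 0.3,"twist": 0},
    {"dx": -0.6,"dy": -16,"dz": 0.3,"twist": 0},
    {"dx": -0.6,"dy": -16,"dz": 0.3,"twist": 0},
    {"dx": 2.5,"dy": -27.4,"dz": -0.5,"twist": 0},
    {"dx": 2.5,"dy": -27.4,"dz": -0.5,"twist": 0},
    {"dx": 2.5,"dy": -27.4,"dz": -0.5,"twist": 0},
    {"dx": 2.5,"dy": -27.4,"dz": -0.5,"twist": 0},
    {"dx": 2.5,"dy": -27.4,"dz": -0.5,"twist": 0},
    {"dx": 2.5,"dy": -27.4,"dz": -0.5,"twist": 0},
    {"dx": 2.5,"dy": -27.4,"dz": -0.5,"twist": 0},
  ],
)

```text
clock: 1.98
position: [0.4291, -0.122, 0.3903]
tool_rot: [-1.551, 1.568, -1.488]
force: [0.0, 0.5, -0.2]
grip_width: 0.0854
```

```bash
python3 - <<'E'
from h import *
import cv2
to([grip(0)+[0,0,.1],grip(0)])
ci=imaging.camera_info("wrist")
im=imaging.grab_frame("wrist")[:,:,::-1].copy()
cv2.imwrite("pics/w2.png",im)
e=np.array([np.cos(YAW),np.sin(YAW),0])
for k in(-.0275,0,.0275): print(proj("wrist",G+[.001,0,0]+e*k,ci))
E
```

```text
clk 1.98 pos [ 0.4291 -0.122   0.3903] F [ 0.   0.5 -0.2] w 0.0854 toolx [ 0.    -0.002 -1.   ] tooly [-0.063  0.998 -0.002]
wp [ 0.43  -0.114  0.389] -> dxyz cm [0.13 0.76 0.14] twist -0.007
wp [ 0.43  -0.114  0.289] -> dxyz cm [10.13  0.78  0.14] twist -0.007
(np.float64(265.1890423663735), np.float64(169.9910665243828))
(np.float64(265.1803983565995), np.float64(203.45749007464005))
(np.float64(265.17232898398066), np.float64(234.69913011257387))
```

View pics/w2.png

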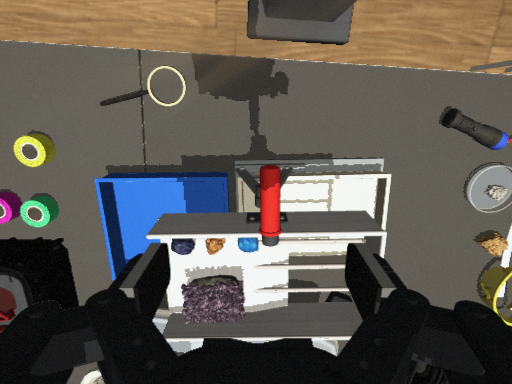

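arm_command(
  commands=[
    {"dx": 3,"dy": 1.1,"dz": 0.1,"twist": -0.01},
    {"dx": 6,"dy": 1.1,"dz": 0.1,"twist": -0.01},
    {"dx": 8,"dy": 1.1,"dz": 0.1,"twist": -0.01},
    {"dx": 10.1,"dy": 1.1,"dz": 0.1,"twist": -0.01},
    {"dx": 10.1,"dy": 1.1,"dz": 0.1,"twist": -0.01},
    {"dx": 10.1,"dy": 1.1,"dz": 0.1,"twist": -0.01},
    {"dx": 10.1,"dy": 1.1,"dz": 0.1,"twist": -0.01},
  ],
)

```text
clock: 2.62
position: [0.4301, -0.1104, 0.2906]
tool_rot: [-1.004, 1.568, -0.93]
force: [-0.3, -0.4, -0.6]
grip_width: 0.0856
```

```bash
python3 - <<'E'
from h import *
import cv2
to([grip(0)+[0,.003,0]])
im=imaging.grab_frame("wrist")[:,:,::-1].copy()
cv2.imwrite("pics/w3.png",im)
E
```

```text
clk 2.62 pos [ 0.4301 -0.1104  0.2906] F [-0.3 -0.4 -0.6] w 0.0856 toolx [ 0.002 -0.002 -1.   ] tooly [-0.075  0.997 -0.002]
wp [ 0.43  -0.111  0.289] -> dxyz cm [ 0.16 -0.1  -0.02] twist 0.005
```

View pics/w3.png

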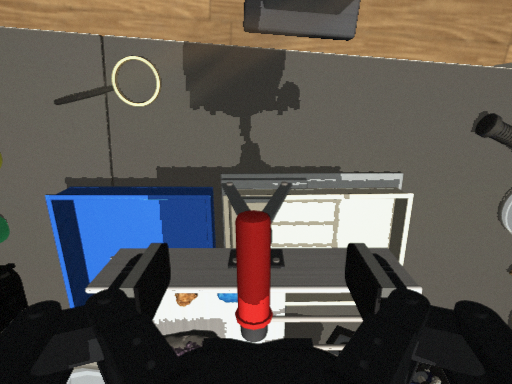

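The grip lies centred between the open fingers, with its outer end at (254,220) and inner end at (254,318). Closing now.

arm_command(
  commands=[
    {"dx": 0.1,"dy": 0,"dz": 0,"twist": 0},
    {"dx": 0.1,"dy": 0,"dz": 0,"twist": 0},
    {"dx": 0.1,"dy": 0,"dz": 0,"twist": 0},
    {"dx": 0.1,"dy": 0,"dz": 0,"twist": 0},
    {"dx": 0.1,"dy": 0,"dz": 0,"twist": 0},
    {"dx": 0.1,"dy": 0,"dz": 0,"twist": 0},
    {"dx": 0.1,"dy": 0,"dz": 0,"twist": 0},
    {"dx": 0.1,"dy": 0,"dz": 0,"twist": 0},
  ],
  grip=1,
  squeeze=40,
)

```text
clock: 3.33
position: [0.4303, -0.1108, 0.2899]
tool_rot: [-0.849, 1.567, -0.775]
force: [-2.2, -1.3, 5.7]
grip_width: 0.0144
```

```bash
python3 - <<'E'
from h import *
import cv2
YAW=.075
p=sensors.observe()['position']
g0=grip(0,yaw=.075)
to([p+grip(t,yaw=.075)-g0 for t in (.2,.4,.5,.6,.7,.8)],.075)
im=imaging.grab_frame("wrist")[:,:,::-1].copy()
cv2.imwrite("pics/w4.png",im)
E
```

```text
clk 3.33 pos [ 0.4303 -0.1108  0.2899] F [-2.2 -1.3  5.7] w 0.0144 toolx [ 0.003 -0.002 -1.   ] tooly [-0.074  0.997 -0.003]
wp [ 0.428 -0.086  0.287] -> dxyz cm [ 0.24  2.48 -0.  ] twist -0.001
wp [ 0.427 -0.062  0.28 ] -> dxyz cm [ 0.97  4.87 -0.01] twist -0.001
wp [ 0.426 -0.051  0.275] -> dxyz cm [ 1.51  6.   -0.01] twist -0.001
wp [ 0.425 -0.04   0.268] -> dxyz cm [ 2.16  7.06 -0.01] twist -0.001
wp [ 0.424 -0.03   0.261] -> dxyz cm [ 2.92  8.06 -0.01] twist -0.001
wp [ 0.424 -0.021  0.252] -> dxyz cm [ 3.77  8.98 -0.02] twist -0.001
```

View pics/w4.png

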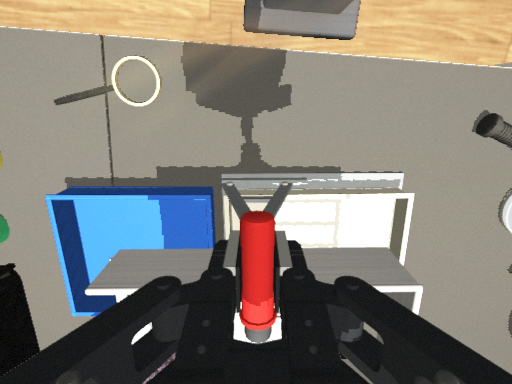

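The grip is pinched, and the red rod sits between the pads at (258,265). Tilting the slotted end down.

arm_command(
  commands=[
    {"dx": 0.1,"dy": 1.2,"dz": 0,"twist": 0},
    {"dx": 0.2,"dy": 2.5,"dz": 0,"twist": 0},
    {"dx": 0.55,"dy": 3.7,"dz": 0,"twist": 0},
    {"dx": 1.0,"dy": 4.9,"dz": 0,"twist": 0},
    {"dx": 1.2,"dy": 5.4,"dz": 0,"twist": 0},
    {"dx": 1.5,"dy": 6.0,"dz": 0,"twist": 0},
    {"dx": 1.8,"dy": 6.5,"dz": 0,"twist": 0},
    {"dx": 2.15,"dy": 7.05,"dz": 0,"twist": 0},
    {"dx": 2.5,"dy": 7.55,"dz": 0,"twist": 0},
    {"dx": 2.9,"dy": 8.05,"dz": 0,"twist": 0},
    {"dx": 3.3,"dy": 8.5,"dz": 0,"twist": 0},
    {"dx": 3.6,"dy": 8.8,"dz": 0,"twist": 0},
  ],
)

```text
clock: 4.38
position: [0.4237, -0.0235, 0.2536]
tool_rot: [-1.028, 1.567, -0.954]
force: [0.0, -7.9, 1.0]
grip_width: 0.0144
```

```bash
cat >> h.py <<'E'
import cv2
def look(tag):
    a=imaging.grab_frame("top")[140:265,180:350,::-1]
    b=imaging.grab_frame("side")[140:265,200:320,::-1]
    im=np.hstack([cv2.resize(a,None,fx=2.75,fy=2.75,interpolation=cv2.INTER_CUBIC),cv2.resize(b,None,fx=2.75,fy=2.75,interpolation=cv2.INTER_CUBIC)])
    cv2.imwrite(f"pics/{tag}.png",im)
E
python3 - <<'E'
from h import *
to([])
look("l1")
E
```

```text
clk 4.38 pos [ 0.4237 -0.0235  0.2536] F [ 0.  -7.9  1. ] w 0.0144 toolx [ 0.002 -0.003 -1.   ] tooly [-0.074  0.997 -0.004]
```

View pics/l1.png

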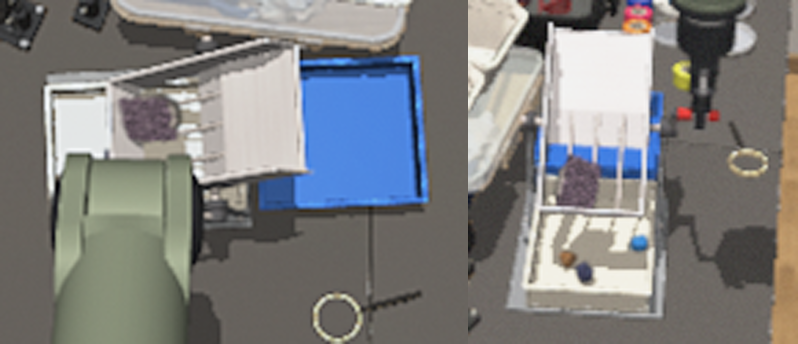

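All three small rocks are in the white tray in the side view: azurite (640,242), jasper (567,257) and sodalite (584,272). The amethyst is on the bars at (578,182). I'll hold briefly, then return to level.

```bash
python3 - <<'E'
from h import *
p0=np.array([.4303,-.1108,.2899]); g0=grip(0,yaw=.075)
to([p0+grip(t,yaw=.075)-g0 for t in (.65,.5,.35,.2,0,-.2,-.3)],.075)
f=lambda x,y:(180+x/4.6-.4,145+y/4.6-.4)
P=[ray("top",f(*p),.05) for p in [(702,72),(716,316),(436,326)]]
ex=np.array([np.cos(.075),np.sin(.075),0]);ey=np.array([-np.sin(.075),np.cos(.075),0])
c=np.array([.577,-.101,0])
for p in P: print("blue corner in stand",(p-c)@ex,(p-c)@ey)
E
```

```text
clk 4.48 pos [ 0.4237 -0.0232  0.2533] F [  2.8  -1.6 -10.2] w 0.0143 toolx [ 0.002 -0.003 -1.   ] tooly [-0.075  0.997 -0.003]
wp [ 0.425 -0.035  0.264] -> dxyz cm [-1.11 -1.22  0.01] twist -0.0
wp [ 0.426 -0.051  0.275] -> dxyz cm [-2.12 -2.8   0.01] twist -0.0
wp [ 0.427 -0.068  0.282] -> dxyz cm [-2.89 -4.51  0.01] twist -0.0
wp [ 0.428 -0.086  0.287] -> dxyz cm [-3.39 -6.31  0.01] twist -0.0
wp [ 0.43  -0.111  0.29 ] -> dxyz cm [-3.63 -8.8   0.02] twist -0.0
wp [ 0.432 -0.136  0.287] -> dxyz cm [ -3.38 -11.28   0.02] twist -0.0
wp [ 0.433 -0.148  0.284] -> dxyz cm [ -3.06 -12.49   0.02] twist -0.0
blue corner in stand 0.09773016895617191 -0.2835655188113969
blue corner in stand -0.09398757371786204 -0.28081199580520666
blue corner in stand -0.09216574228611853 -0.0650254373925188
```

arm_command(
  commands=[
    {"dx": 0,"dy": 0,"dz": 0,"twist": 0},
    {"dx": 0,"dy": 0,"dz": 0,"twist": 0},
    {"dx": 0,"dy": 0,"dz": 0,"twist": 0},
    {"dx": 0,"dy": 0,"dz": 0,"twist": 0},
    {"dx": -1.1,"dy": -1.2,"dz": 0,"twist": 0},
    {"dx": -2.1,"dy": -2.8,"dz": 0,"twist": 0},
    {"dx": -2.9,"dy": -4.5,"dz": 0,"twist": 0},
    {"dx": -3.4,"dy": -6.3,"dz": 0,"twist": 0},
    {"dx": -3.6,"dy": -7.6,"dz": 0,"twist": 0},
    {"dx": -3.6,"dy": -8.8,"dz": 0,"twist": 0},
    {"dx": -3.6,"dy": -8.8,"dz": 0,"twist": 0},
  ],
)

```text
clock: 5.4
position: [0.4313, -0.1121, 0.2911]
tool_rot: [-0.493, 1.565, -0.42]
force: [-2.6, -2.0, 23.0]
grip_width: 0.0146
```

```bash
python3 - <<'E'
from h import *
p0=np.array([.4303,-.1108,.2899]); g0=grip(0,yaw=.075)
to([p0+grip(t,yaw=.075)-g0 for t in (-.2,-.4,-.5,-.6,-.7,-.8,-.9,-1,-1.04)],.075)
look("l2")
E
```

```text
clk 5.4 pos [ 0.4313 -0.1121  0.2911] F [-2.6 -2.  23. ] w 0.0146 toolx [ 0.005 -0.002 -1.   ] tooly [-0.073  0.997 -0.003]
wp [ 0.432 -0.136  0.287] -> dxyz cm [ 0.37 -2.35 -0.09] twist -0.002
wp [ 0.434 -0.159  0.28 ] -> dxyz cm [ 1.12 -4.73 -0.09] twist -0.002
wp [ 0.435 -0.171  0.275] -> dxyz cm [ 1.67 -5.85 -0.09] twist -0.002
wp [ 0.436 -0.181  0.268] -> dxyz cm [ 2.32 -6.92 -0.09] twist -0.002
wp [ 0.436 -0.191  0.261] -> dxyz cm [ 3.08 -7.91 -0.09] twist -0.002
wp [ 0.437 -0.2    0.252] -> dxyz cm [ 3.94 -8.82 -0.09] twist -0.002
wp [ 0.438 -0.208  0.243] -> dxyz cm [ 4.88 -9.64 -0.1 ] twist -0.002
wp [ 0.438 -0.216  0.232] -> dxyz cm [  5.89 -10.37  -0.1 ] twist -0.002
wp [ 0.438 -0.218  0.228] -> dxyz cm [  6.32 -10.63  -0.1 ] twist -0.002
```

View pics/l2.png

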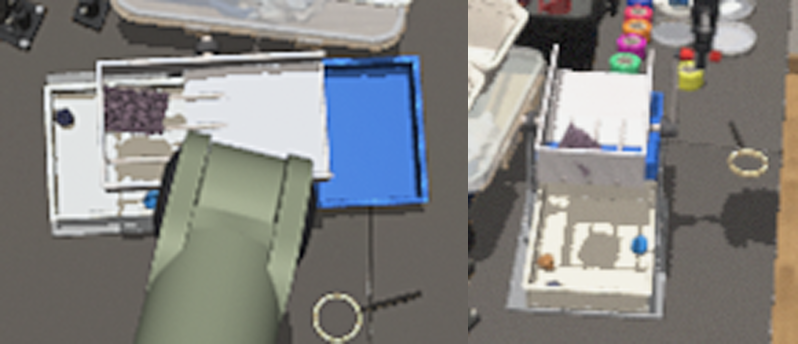

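The sieve is level again. The amethyst is on the bars at (140,110) in the top view, and all three small rocks are inside the white tray. Tipping the open end down.

arm_command(
  commands=[
    {"dx": 0.05,"dy": -1.2,"dz": -0.1,"twist": 0},
    {"dx": 0.3,"dy": -2.4,"dz": -0.1,"twist": 0},
    {"dx": 0.6,"dy": -3.6,"dz": -0.1,"twist": 0},
    {"dx": 1.05,"dy": -4.7,"dz": -0.1,"twist": 0},
    {"dx": 1.6,"dy": -5.85,"dz": -0.1,"twist": 0},
    {"dx": 2.25,"dy": -6.9,"dz": -0.1,"twist": 0},
    {"dx": 3.0,"dy": -7.9,"dz": -0.1,"twist": 0},
    {"dx": 3.85,"dy": -8.8,"dz": -0.1,"twist": 0},
    {"dx": 4.8,"dy": -9.6,"dz": -0.1,"twist": 0},
    {"dx": 5.6,"dy": -10.2,"dz": -0.1,"twist": 0},
    {"dx": 5.6,"dy": -10.2,"dz": -0.1,"twist": 0},
    {"dx": 5.6,"dy": -10.2,"dz": -0.1,"twist": 0},
  ],
)

```text
clock: 6.5
position: [0.4389, -0.2134, 0.2352]
tool_rot: [-0.501, 1.564, -0.427]
force: [6.9, 1.4, -6.9]
grip_width: 0.0146
```

```bash
python3 - <<'E'
from h import *
p0=np.array([.4303,-.1108,.2899]); g0=grip(0,yaw=.075)
to([p0+grip(t,yaw=.075)-g0 for t in (-.8,-.6,-.4,-.2,0)],.075)
look("l3")
E
```

```text
clk 6.5 pos [ 0.4389 -0.2134  0.2352] F [ 6.9  1.4 -6.9] w 0.0146 toolx [ 0.006 -0.003 -1.   ] tooly [-0.073  0.997 -0.003]
wp [ 0.437 -0.2    0.252] -> dxyz cm [-1.68  1.33 -0.08] twist -0.002
wp [ 0.436 -0.181  0.268] -> dxyz cm [-3.3   3.23 -0.07] twist -0.002
wp [ 0.434 -0.159  0.28 ] -> dxyz cm [-4.5   5.41 -0.07] twist -0.002
wp [ 0.432 -0.136  0.287] -> dxyz cm [-5.25  7.8  -0.07] twist -0.002
wp [ 0.43  -0.111  0.29 ] -> dxyz cm [-5.5  10.28 -0.07] twist -0.002
```

View pics/l3.png

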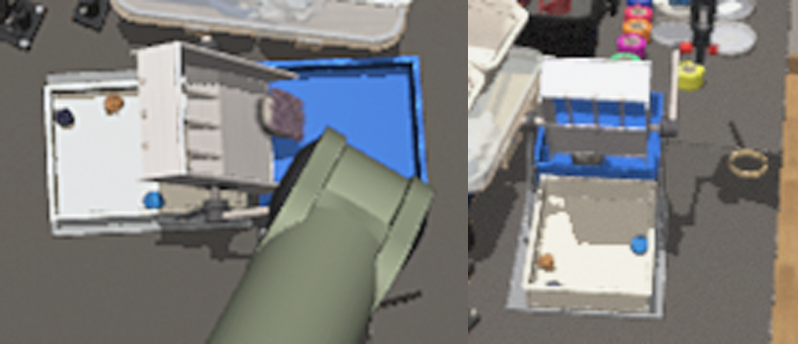

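The three small rocks are visible in the white tray. The amethyst is at the lip at (283,112), either in motion or leaning there. I'll wait and look again.

arm_command(
  commands=[
    {"dx": 0.2,"dy": -0.1,"dz": 0,"twist": 0},
    {"dx": 0.2,"dy": -0.1,"dz": 0,"twist": 0},
    {"dx": 0.2,"dy": -0.1,"dz": 0,"twist": 0},
    {"dx": 0.2,"dy": -0.1,"dz": 0,"twist": 0},
    {"dx": 0.2,"dy": -0.1,"dz": 0,"twist": 0},
  ],
)

```text
clock: 7.02
position: [0.439, -0.2145, 0.2336]
tool_rot: [-0.497, 1.563, -0.424]
force: [-0.1, -2.5, 2.4]
grip_width: 0.0146
```

```bash
python3 - <<'E'
from h import *
p0=np.array([.4303,-.1108,.2899]); g0=grip(0,yaw=.075)
to([p0+grip(t,yaw=.075)-g0 for t in (-1,-.8,-.6,-.4,-.2,-.1,0)],.075)
look("l4")
E
```

```text
clk 7.02 pos [ 0.439  -0.2145  0.2336] F [-0.1 -2.5  2.4] w 0.0146 toolx [ 0.007 -0.003 -1.   ] tooly [-0.073  0.997 -0.004]
wp [ 0.438 -0.216  0.232] -> dxyz cm [ 0.12 -0.11 -0.09] twist -0.002
wp [ 0.437 -0.2    0.252] -> dxyz cm [-1.85  1.43 -0.08] twist -0.002
wp [ 0.436 -0.181  0.268] -> dxyz cm [-3.46  3.34 -0.07] twist -0.002
wp [ 0.434 -0.159  0.28 ] -> dxyz cm [-4.66  5.52 -0.07] twist -0.002
wp [ 0.432 -0.136  0.287] -> dxyz cm [-5.41  7.9  -0.07] twist -0.002
wp [ 0.431 -0.123  0.289] -> dxyz cm [-5.6   9.14 -0.07] twist -0.002
wp [ 0.43  -0.111  0.29 ] -> dxyz cm [-5.67 10.39 -0.07] twist -0.002
```

View pics/l4.png

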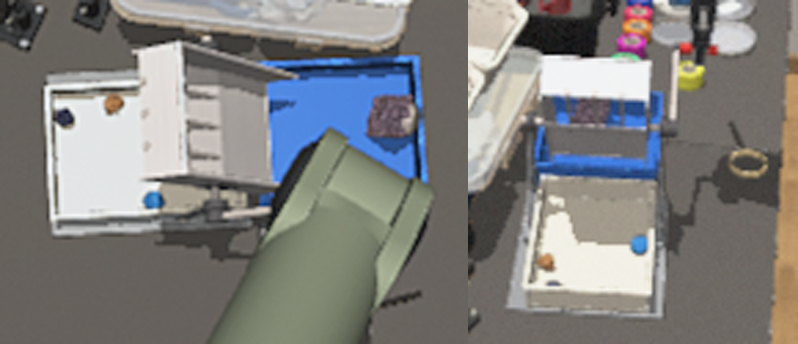

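The amethyst now lies in the blue tray at (391,117), and the small rocks are still in the white one. Levelling the sieve.

arm_command(
  commands=[
    {"dx": -1.0,"dy": 0.7,"dz": -0.1,"twist": 0},
    {"dx": -1.8,"dy": 1.4,"dz": -0.1,"twist": 0},
    {"dx": -2.7,"dy": 2.4,"dz": -0.1,"twist": 0},
    {"dx": -3.5,"dy": 3.3,"dz": -0.1,"twist": 0},
    {"dx": -4.1,"dy": 4.4,"dz": -0.1,"twist": 0},
    {"dx": -4.65,"dy": 5.5,"dz": -0.1,"twist": 0},
    {"dx": -5.1,"dy": 6.7,"dz": -0.1,"twist": 0},
    {"dx": -5.4,"dy": 7.9,"dz": -0.1,"twist": 0},
    {"dx": -5.6,"dy": 9.1,"dz": -0.1,"twist": 0},
    {"dx": -5.6,"dy": 10.4,"dz": -0.1,"twist": 0},
    {"dx": -5.6,"dy": 10.4,"dz": -0.1,"twist": 0},
    {"dx": -5.6,"dy": 10.4,"dz": -0.1,"twist": 0},
  ],
)

```text
clock: 8.12
position: [0.4305, -0.1096, 0.2899]
tool_rot: [-0.331, 1.562, -0.256]
force: [-1.3, 4.4, 13.9]
grip_width: 0.0145
```

```bash
python3 - <<'E'
from h import *
to([(.4303,-.1108,.2899)],.075)
look("l5")
E
```

```text
clk 8.12 pos [ 0.4305 -0.1096  0.2899] F [-1.3  4.4 13.9] w 0.0145 toolx [ 0.008 -0.002 -1.   ] tooly [-0.075  0.997 -0.003]
wp [ 0.43  -0.111  0.29 ] -> dxyz cm [ 0.   -0.12 -0.03] twist 0.0
```

View pics/l5.png

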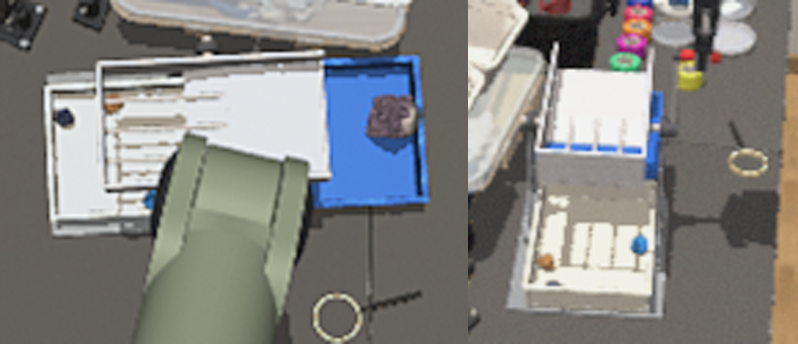

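Level: the trough edges match the earlier level view, and the rocks have stayed put. Opening, then lifting straight up.

arm_command(
  commands=[
    {"dx": 0,"dy": -0.1,"dz": 0,"twist": 0},
    {"dx": 0,"dy": -0.1,"dz": 0,"twist": 0},
    {"dx": 0,"dy": -0.1,"dz": 0,"twist": 0},
    {"dx": 0,"dy": -0.1,"dz": 0,"twist": 0},
    {"dx": 0,"dy": -0.1,"dz": 0,"twist": 0},
    {"dx": 0,"dy": -0.1,"dz": 0,"twist": 0},
    {"dx": 0,"dy": -0.1,"dz": 0,"twist": 0},
    {"dx": 0,"dy": -0.1,"dz": 0,"twist": 0},
  ],
  grip=-1,
)

```text
clock: 8.88
position: [0.4306, -0.1108, 0.2899]
tool_rot: [-0.317, 1.562, -0.243]
force: [-0.2, -1.0, 0.1]
grip_width: 0.0856
```

arm_command(
  commands=[
    {"dx": -1,"dy": 0,"dz": 0,"twist": 0},
    {"dx": -3,"dy": 0,"dz": 0,"twist": 0},
    {"dx": -6,"dy": 0,"dz": 0,"twist": 0},
    {"dx": -9,"dy": 0,"dz": 0,"twist": 0},
    {"dx": -12,"dy": 0,"dz": 0,"twist": 0},
    {"dx": -12,"dy": 0,"dz": 0,"twist": 0},
    {"dx": -12,"dy": 0,"dz": 0,"twist": 0},
  ],
)

```text
clock: 9.47
position: [0.43, -0.1107, 0.4109]
tool_rot: [-0.249, 1.56, -0.174]
force: [-0.0, 0.7, -0.1]
grip_width: 0.0851
```

```bash
python3 - <<'E'
from h import *
to([])
look("l6")
cv2.imwrite("pics/w6.png",imaging.grab_frame("wrist")[:,:,::-1])
E
```

```text
clk 9.47 pos [ 0.43   -0.1107  0.4109] F [-0.   0.7 -0.1] w 0.0851 toolx [ 0.011 -0.002 -1.   ] tooly [-0.074  0.997 -0.003]
```

View pics/l6.png

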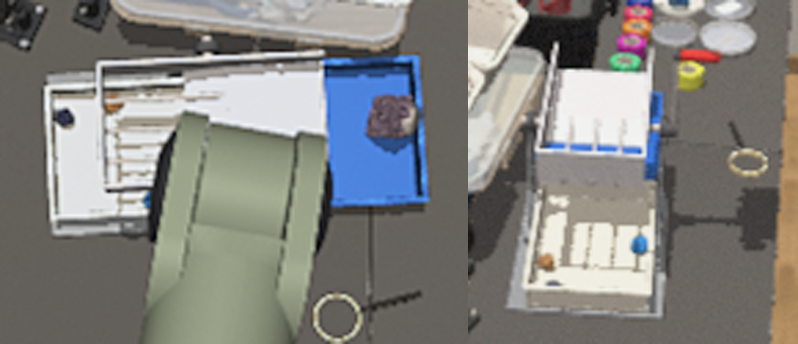

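View pics/w6.png

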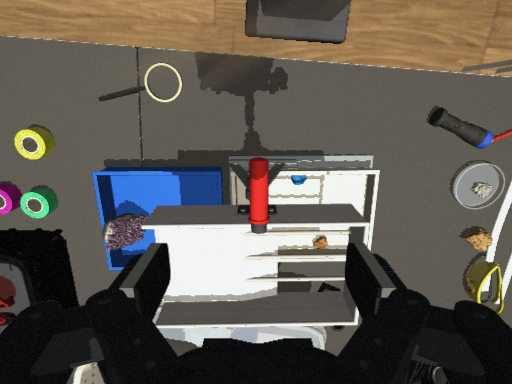

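```bash
python3 - <<'E'
from h import *
a=imaging.grab_frame("top")[:,:,::-1]
c=a[155:225,290:345]; cv2.imwrite("pics/am.png",cv2.resize(c,None,fx=8,fy=8,interpolation=cv2.INTER_CUBIC))
E
```

```text
(no output)
```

View pics/am.png

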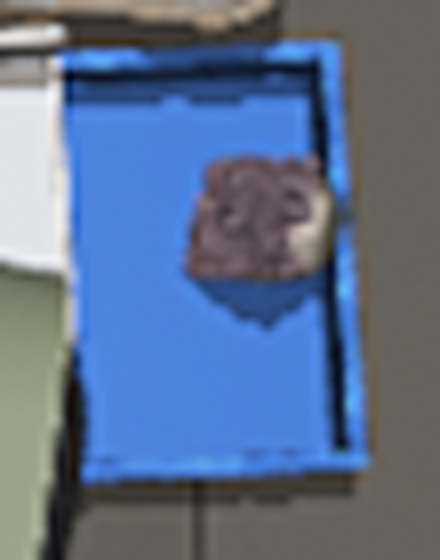

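```bash
python3 - <<'E'
from h import *
f=lambda x,y:(290+x/8-.44,155+y/8-.44)
ey=np.array([-np.sin(.075),np.cos(.075),0]);c=np.array([.577,-.101,0])
e=np.mean([(ray("top",f(*p),.05)-c)@ey for p in [(345,45),(366,465)]])
print("outer edge",e)
for z in (.02,.035,.05):
  print(z,[((ray("top",f(x,225),z)-c)@ey-e-.105).round(4) for x in (310,320,332)])
E
```

```text
outer edge -0.28323643991693803
0.02 [np.float64(-0.0916), np.float64(-0.0962), np.float64(-0.1017)]
0.035 [np.float64(-0.0886), np.float64(-0.0931), np.float64(-0.0986)]
0.05 [np.float64(-0.0856), np.float64(-0.0901), np.float64(-0.0954)]
```

```bash
python3 - <<'E'
from h import *
print(order.job_done())
E
```

```text
the job is handed in; nothing more can be done
None
```

The rocks are graded and the job is handed in at about 9.6 s of the 64 s allowed. There was no verdict back.

- **What I did:** I pinched the lever grip and tilted the slotted end down once. All three small rocks dropped into the white tray, so no rocking was needed. I then tipped the sieve the other way and the amethyst slid into the blue tray. After that I levelled the sieve, opened the gripper and lifted clear.
- **Last checks:** the pictures show the three small rocks in the white tray, though sodalite is mostly hidden behind the tray's end wall in the side view. The trough and lever look level, with the grip back at its starting height and position. The trays and the table items I could see looked unmoved, but I checked those only by eye. The force on the tool was about zero.
- **Tightest margin:** the amethyst came to rest with its foot against the blue tray's far wall. I put the foot 89 to 102 mm from the tray's centre, against a limit of 104 mm.
- **What went wrong:** one arm command was refused because I left out the twist value, and the arm did not move. The grip was also 3 to 4 mm further left than my first estimate, which I corrected before grasping.

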